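Finish the pinwheel layer of strip bundles on the pallet

ROBOT

A 6-joint arm with a two-finger parallel gripper is mounted at the origin on a cart in front of the work surface, level with it; the furniture and walls round the work are solid. World frame = base frame: x ahead of the robot, y to its left, z up, the work surface at z = 0. Lengths are in m, angles in degrees, forces in N, time in s.
With the tool pointing down it reaches from about 0.3 to 0.75 m from the base axis. Payload 8.5 kg.
Tool frame: the origin (TCP) lies at the very end of the fingers, on their centre line; the grasp point (between the pads) lies 19 mm behind it; z points along the fingers, y is the line along which they close (so a half turn about z gives the same grasp; the last joint's range is limited). The gripper opens to 85 mm and grips with 20 to 120 N. Pads are 22 mm wide; open, the fingers measure 114 mm over their backs; the gripper's body (76 mm by 85 mm) begins 54 mm behind the grasp point. The pads swing forward as they close: fully open they stand 13 mm farther back than shut.
Start: joints at [53.382, 21.807, 74.336, -0, 83.858, -12.336], TCP at [0.226, 0.501, 0.196] pointing down, gripper open.
Joint ranges: [-178.18, 178.18], [-50.72, 133.34], [12.68, 142.11], [-81.47, 261.47], [9.98, 163.14], [-165.26, 165.26]. Speed limits (degrees/s): [136.94, 136.94, 180, 180, 180, 180].

INTERFACE

Orientations are given as a 3x3 rotation matrix whose columns are the frame's x, y, z axes.
In Python, from rig import * gives the robot as it stands. The module is installed in compiled form; this text tells all that it offers.
- The arm moves only by the shell command python3 -m pendant 'ROWS' [OPENING] [FORCE]. ROWS is JSON, a list of rows, each a list of 2 entries, a list of its own where there are three numbers: the shift along the tool's x, y, z as a fraction of full scale, then the turn, a rotation vector about the tool's x, y, z as a fraction of full scale. A call has 1 to 8 rows; each row shifts and turns the commanded pose from where the row before left it, along the tool's axes as they then stand; what a row does not reach is not made up. Full scale, the value 1, is 40 mm for a shift and 5 degrees for a turn. A row lasts 1/8 s, in which the tool goes at most 62.5 mm and 10.7 degrees, less where a joint would pass 70% of its speed; a pose out of reach is approached as far as the arm can. A call with a number of a shift or a turn outside -1 to 1 is refused whole. A call with a gripper value outside its range is refused whole. OPENING is the opening, from 0 (shut) to 1 (fully open), set as the call begins (- or left out, the last holds). The fingers move at their own pace and stop on an object; FORCE is the grip in N (left out, the last holds). Time passes only in rows, so rows that do not move let the fingers close. It gives the time, the measured TCP pose, the force, the opening and the grip force at its end, in the units of the state.
- observe(): the state, without advancing time (a new reading comes with each control period).
- get_image(name): name is "scene" or "side" or "wrist"; returns a dict with "img" (480x640x3 uint8, blue, green, red), "range_z" (480x640 float32, m along the optical axis (not along the pixel's ray), 0 where there is no reading), "camera_matrix" (3x3 intrinsics, pixels), "eye" and "rotation" of the camera in the world. Camera axes: x right, y down, z forward; pixel columns grow to the right and rows downward; lengths in m; the calibration is good to about 2 mm. The wrist camera is an equidistant fisheye: a pixel r from the principal point sees the ray r / f radians off the axis. A picture is of the moment at which its call begins.
- close_job(): hands the job in; it is judged then, once.
Trained networks look in the newest picture that a camera, given by its name, has taken for a name from the list of things; names that differ only in an ending like _2 or _b are one class to them, and where a whole thing is asked for, a point or a joint stands for the part that bears it (a point fixed in the world has none). Each returns a list of dicts, best first, with "conf" (0 to 1); they miss things now and then, are a little off and sometimes report something else, mostly with a low value. They report only what shows in the picture. A call takes as long as a camera call.
- regions_of(camera, query): "mask" (480x640 bool, what is visible of it).
- landmark_of(camera, query): "point" ([x, y, z] in m, in world coordinates, good to about 4 mm: a listed point, or the origin of a listed thing).
The state is a dict: "time_s": time; "q": joint angles; "qvel": joint speeds; "joint_efforts": joint torques, N m; "position": TCP position; "tool_rot": TCP orientation; "ft_force": force on the tool from outside, world axes, zero at the start; "wrist_torque": the same for the moment, N m; "grip_width": finger opening in m; "gripper_force": force on a finger pad.
Only numpy, scipy, OpenCV 4.12 (cv2) and the standard library are available. Lean on these libraries where they do the work, as an engineer would, in place of code of your own. Each camera call takes 0.05 s, during which the arm holds its last target. There are 200 camera calls.

TASK

Two bundles of wood strips already lie fixed on the small plywood pallet, along opposite edges. Complete the layer: lay the two loose bundles of the same length flat along the other two edges, either one in either place, so that the four chase each other round an open middle in a pinwheel and each new bundle sits beside the pallet edge as the fixed ones do. Leave the short bundle where it lies.

Things in the scene. Friction and masses are not known exactly. Their poses are not given: they have to be found in the camera images.
- pallet: square plywood slab 210 x 210 mm, immovable; upper face 30 mm above the bench. Origin: centre of its underside; x, y parallel to its edges. Two 130 x 45 x 40 mm bundles are fixed on it along its x, centres at (x, y) = (-26.5, -69) and (26.5, 69) mm. Empty places: centres (69, -26.5) and (-69, 26.5) mm, long side along y, 8 mm from the fixed bundles; the open middle is 93 x 93 mm, room for a finger.
- bundle_1: a rigid bundle of six pale wood strips (3 wide, 2 high) with two steel bands, 45 x 130 x 40 mm (x, y, z), 0.1 to 0.2 kg, loose and flat on the bench or its 2 mm cutting mat. Origin: centre of its underside; y along its length, z up. Take it across its 45 mm width, near mid-length (on the pallet a little toward the pallet's middle, clear of the fixed bundle). Ends alike; identical to bundle_2.
- bundle_2: a rigid bundle of six pale wood strips (3 wide, 2 high) with two steel bands, 45 x 130 x 40 mm (x, y, z), 0.1 to 0.2 kg, loose and flat on the bench or its 2 mm cutting mat. Origin: centre of its underside; y along its length, z up. Take it across its 45 mm width, near mid-length (on the pallet a little toward the pallet's middle, clear of the fixed bundle). Ends alike; identical to bundle_1.
- short_bundle: a shorter bundle of the same strips, 45 x 85 x 40 mm, loose; it does not belong in this layer. Origin at the centre of its underside; y along its length.

How it is judged (in metres and radians):
At the end, for the whole second after the job is handed in: The two 130 mm bundles lie released, flat and at rest on the pallet's upper face, one in each empty place of the pinwheel (either way round): centre within 16 mm of the place's centre along each pallet axis, long side within 0.18 rad (about 10 degrees) of the pallet's y axis (angle between the y axis of each of bundle_1, bundle_2 and the y axis of pallet, either way round below 0.18 rad and angle between each of bundle_1, bundle_2's own z axis and vertical below 0.1 rad and linear speed of each of bundle_1, bundle_2 below 0.02 m/s and (((x of bundle_1 in the frame of pallet between 0.053 and 0.085 m and y of bundle_1 in the frame of pallet between -0.0425 and -0.0105 m and z of bundle_1 in the frame of pallet between 0.026 and 0.036 m) and (x of bundle_2 in the frame of pallet between -0.085 and -0.053 m and y of bundle_2 in the frame of pallet between 0.0105 and 0.0425 m and z of bundle_2 in the frame of pallet between 0.026 and 0.036 m)) or ((x of bundle_2 in the frame of pallet between 0.053 and 0.085 m and y of bundle_2 in the frame of pallet between -0.0425 and -0.0105 m and z of bundle_2 in the frame of pallet between 0.026 and 0.036 m) and (x of bundle_1 in the frame of pallet between -0.085 and -0.053 m and y of bundle_1 in the frame of pallet between 0.0105 and 0.0425 m and z of bundle_1 in the frame of pallet between 0.026 and 0.036 m)))); the robot touches nothing.
It fails at once if the short bundle is moved by more than 30 mm (distance of short_bundle from where it was at the start of the episode above 0.03 m).
It also fails if it takes over 50 s, if anything falls off the work surface, if the arm or the gripper's body presses on something with over 40 N, if the wrist force passes 120 N, or if a joint passes its speed limit or range.

## Working session

There is one attempt and no reset: what is moved stays moved. The work goes in short steps, Python scripts to look and compute and a shell command to move; the robot and the scene stay as the last step left them, time stands still between calls to the robot, and variables do not carry over. Pictures are saved under pics/ and viewed, at most 10 in all, crops included, and the job is handed in when it is done.

```bash
mkdir -p pics; cat > h.py <<'E'
from rig import *
import numpy as np, cv2
def pts(d,mask):
    K=d["camera_matrix"];z=d["range_z"];v,u=np.nonzero(mask&(z>0));z=z[v,u]
    p=np.stack([(u-K[0][2])/K[0][0]*z,(v-K[1][2])/K[1][1]*z,z],1)
    return p@np.array(d["rotation"]).T+np.array(d["eye"])
def top(p,zlo,zhi):
    q=p[(p[:,2]>zlo)&(p[:,2]<zhi)]
    return q
def fit(q):
    r=cv2.minAreaRect((q[:,:2]*1000).astype(np.float32))
    (cx,cy),_,_=r; b=cv2.boxPoints(r); e1=b[1]-b[0];e2=b[2]-b[1]
    if np.linalg.norm(e1)<np.linalg.norm(e2): e1,e2=e2,e1
    return (round(cx,1),round(cy,1)),np.linalg.norm(e1).round(1),np.linalg.norm(e2).round(1),(np.degrees(np.arctan2(e1[1],e1[0]))%180).round(1)
E
python3 - <<'E'
from h import *
s=observe();print(s["position"],np.round(s["tool_rot"],3).tolist(),s["grip_width"])
ims=[]
for c in("scene","side"):
    d=get_image(c);ims.append(d["img"]);print(c,np.round(d["eye"],3))
    for n in("bundle_1","short_bundle","pallet"):
        for r in regions_of(c,n):
            p=pts(d,r["mask"])
            if len(p)<50: continue
            zt=np.percentile(p[:,2],95); q=top(p,zt-.006,zt+.006)
            v,u=np.nonzero(r["mask"]);print(n,round(r["conf"],2),"px",int(u.mean()),int(v.mean()),len(u),"zt",round(zt,4),fit(q))
        for l in landmark_of(c,n): print("  lm",n,round(l["conf"],2),np.round(l["point"],3))
cv2.imwrite("pics/a.png",ims[0]);cv2.imwrite("pics/b.png",ims[1])
E
```

```text
[0.22597747 0.50106942 0.19584031] [[-0.912, 0.411, -0.001], [0.411, 0.912, -0.001], [0.0, -0.001, -1.0]] 0.08563155588219061
scene [ 0.239 -0.488  0.521]
bundle_1 0.78 px 260 175 1174 zt 0.045 ((510.3, 383.1), np.float32(133.7), np.float32(45.3), np.float32(80.7))
bundle_1 0.63 px 278 242 2217 zt 0.0444 ((459.1, 154.9), np.float32(132.3), np.float32(45.5), np.float32(92.4))
  lm bundle_1 0.92 [0.505 0.39  0.004]
  lm bundle_1 0.58 [0.458 0.153 0.002]
short_bundle 0.88 px 357 213 1536 zt 0.0442 ((618.2, 169.4), np.float32(86.2), np.float32(47.5), np.float32(105.4))
  lm short_bundle 0.95 [0.618 0.172 0.002]
  lm short_bundle 0.59 [0.508 0.392 0.   ]
pallet 0.78 px 455 337 21954 zt 0.0718 ((599.7, -136.5), np.float32(232.9), np.float32(135.3), np.float32(84.8))
pallet 0.18 px 278 242 2174 zt 0.0444 ((458.9, 154.8), np.float32(132.3), np.float32(45.0), np.float32(92.4))
side [ 0.328 -0.466  0.603]
bundle_1 0.71 px 274 172 972 zt 0.0425 ((509.2, 385.6), np.float32(133.8), np.float32(45.1), np.float32(80.3))
bundle_1 0.6 px 280 241 1612 zt 0.0421 ((458.3, 155.9), np.float32(131.1), np.float32(45.0), np.float32(92.5))
  lm bundle_1 0.64 [0.464 0.157 0.002]
  lm bundle_1 0.57 [ 0.512  0.384 -0.002]
short_bundle 0.65 px 354 217 1240 zt 0.0419 ((617.0, 171.5), np.float32(86.3), np.float32(46.4), np.float32(104.1))
  lm short_bundle 0.94 [0.616 0.173 0.002]
pallet 0.63 px 421 344 17758 zt 0.0694 ((599.0, -134.1), np.float32(233.3), np.float32(135.4), np.float32(85.2))
  lm pallet 0.62 [ 0.598 -0.133 -0.001]
```

View pics/a.png

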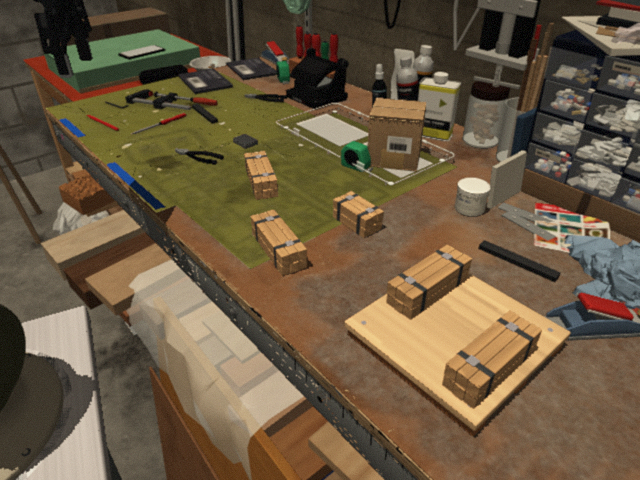

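View pics/b.png

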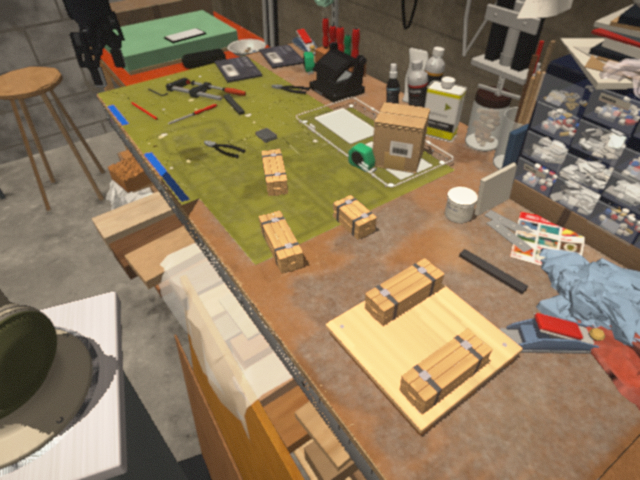

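The scene shows the two loose long bundles at about (260,175) and (278,242) px, and the short one at (357,213). The pallet, with two fixed bundles, is at (455,337). Sizes agree with the given ones. Next I'll get the pallet pose and the first grasp offsets.

```bash
python3 - <<'E'
from h import *
for c in("scene","side"):
    d=get_image(c);m=max(regions_of(c,"pallet"),key=lambda r:r["mask"].sum())["mask"]
    p=pts(d,m); zt=np.percentile(p[:,2],95); q=top(p,zt-.007,zt+.007)
    # split in two
    _,lab,cen=cv2.kmeans(q[:,:2].astype(np.float32),2,None,(3,100,1e-6),5,cv2.KMEANS_PP_CENTERS)
    f=[fit(q[lab[:,0]==i]) for i in(0,1)];print(c,f)
    s=top(p,.025,.04);print("slab",np.median(s[:,2]).round(4),fit(s))
E
```

```text
scene [((593.2, -209.0), np.float32(131.4), np.float32(45.8), np.float32(15.7)), ((606.6, -62.1), np.float32(131.4), np.float32(46.0), np.float32(15.9))]
slab 0.0311 ((600.2, -135.4), np.float32(212.3), np.float32(210.5), np.float32(15.9))
side [((593.2, -207.1), np.float32(131.3), np.float32(46.3), np.float32(15.9)), ((606.0, -60.8), np.float32(130.5), np.float32(45.6), np.float32(16.6))]
slab 0.0286 ((599.4, -133.8), np.float32(211.1), np.float32(210.2), np.float32(16.0))
```

```bash
cat > go.py <<'E'
import sys
from h import *
x,y,z,yaw=map(float,sys.argv[1:5]); s=observe();R=np.array(s["tool_rot"]);p=np.array(s["position"])*1000
a=np.radians(yaw);T=np.array([[-np.sin(a),np.cos(a),0],[np.cos(a),np.sin(a),0],[0,0,-1]]).T
rv=cv2.Rodrigues(R.T@T)[0].ravel()
d=np.array([x,y,z])-p
print("t",s["time_s"],"p",p.round(1),"turn(fs)",(np.degrees(rv)/5).round(3),"shift after turn(fs)",(T.T@d/40).round(3),"w",round(s["grip_width"]*1000,1),"gf",s["gripper_force"],"ft",np.round(s["ft_force"],1))
E
python3 -m pendant '[[[0,0,0],[0,0,1]],[[0,0,0],[0,0,1]],[[0,0,0],[0,0,1]],[[0,0,0],[0,0,1]],[[0,0,0],[0,0,1]],[[0,0,0],[0,0,1]],[[0,0,0],[0,0,1]],[[0,0,0],[0,0,1]]]' 1 60
python3 -m pendant '[[[0,0,0],[0,0,1]],[[0,0,0],[0,0,1]],[[0,0,0],[0,0,1]],[[0,0,0],[0,0,1]],[[0,0,0],[0,0,0.66]]]'
python3 -m pendant '[[[-1,0.65,0],[0,0,0]],[[-1,0.65,0],[0,0,0]],[[-1,0.65,0],[0,0,0]],[[-1,0.65,0],[0,0,0]],[[-1,0.65,0],[0,0,0]],[[-1,0.65,0],[0,0,0]],[[-1,0.65,0],[0,0,0]],[[-1,0.65,0],[0,0,0]]]'
python3 go.py 458.7 155.4 8 2.4
```

```text
time_s: 1.9
position: [0.2262, 0.5013, 0.1964]
tool_rot: [[-0.431, 0.902, 0.0], [0.902, 0.431, 0.0], [0.0, 0.0, -1.0]]
ft_force: [-0.3, 0.6, -0.5]
grip_width: 0.0856
gripper_force: 0.0
time_s: 2.52
position: [0.2262, 0.5013, 0.1964]
tool_rot: [[-0.04, 0.999, -0.0], [0.999, 0.04, 0.0], [0.0, -0.0, -1.0]]
ft_force: [-0.4, 0.8, -0.0]
grip_width: 0.0856
gripper_force: 0.0
time_s: 3.52
position: [0.4483, 0.189, 0.1966]
tool_rot: [[-0.042, 0.999, 0.0], [0.999, 0.042, 0.0], [0.0, 0.0, -1.0]]
ft_force: [0.8, -0.2, -0.5]
grip_width: 0.0852
gripper_force: 0.0
t 3.525 p [448.3 189.  196.6] turn(fs) [ 0.005 -0.001  0.003] shift after turn(fs) [-0.85   0.225  4.714] w 85.2 gf 0.0 ft [ 0.8 -0.2 -0.5]
```

```bash

python3 -m pendant '[[[-0.85,0.22,0],[0,0,0]],[[0,0,1],[0,0,0]],[[0,0,1],[0,0,0]],[[0,0,1],[0,0,0]],[[0,0,0.7],[0,0,0]],[[0,0,0],[0,0,0]],[[0,0,0],[0,0,0]]]' >/dev/null
python3 go.py 458.7 155.4 9 2.4; python3 - <<'E'
from h import *
cv2.imwrite("pics/c.png",get_image("scene")["img"][100:340,150:470])
E
```

```text
t 4.4 p [458.4 156.9  49.5] turn(fs) [ 0.021 -0.001  0.004] shift after turn(fs) [-0.038  0.005  1.013] w 85.3 gf 0.0 ft [0.2 0.2 0.6]
```

View pics/c.png

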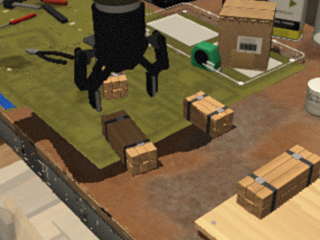

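The crop shows the open fingers, at about (95,100) and (155,85), straddling the bundle. Descend and grip.

```bash

python3 -m pendant '[[[-0.04,0,0.5],[0,0,0]],[[0,0,0.5],[0,0,0]],[[0,0,0],[0,0,0]]]' ; 
python3 -m pendant '[[[0,0,0],[0,0,0]],[[0,0,0],[0,0,0]],[[0,0,0],[0,0,0]],[[0,0,0],[0,0,0]],[[0,0,0],[0,0,0]],[[0,0,0],[0,0,0]],[[0,0,0],[0,0,0]],[[0,0,0],[0,0,0]]]' 0 60;python3 go.py 673.4 -141.3 36 16
```

```text
time_s: 4.82
position: [0.4577, 0.1552, 0.0086]
tool_rot: [[-0.042, 0.999, -0.0], [0.999, 0.042, -0.0], [-0.0, -0.0, -1.0]]
ft_force: [-0.4, -0.3, 0.6]
grip_width: 0.0855
gripper_force: 0.0
time_s: 5.82
position: [0.4577, 0.1552, 0.0084]
tool_rot: [[-0.042, 0.999, -0.0], [0.999, 0.042, 0.0], [0.0, -0.0, -1.0]]
ft_force: [-0.6, -0.7, 0.4]
grip_width: 0.0
gripper_force: 0.0
t 5.825 p [457.7 155.2   8.4] turn(fs) [-1.000e-03 -0.000e+00 -2.717e+00] shift after turn(fs) [-8.611  3.139 -0.69 ] w 0.0 gf 0.0 ft [-0.6 -0.7  0.4]
```

The fingers shut on nothing. Look before doing anything else.

```bash
python3 - <<'E'
from h import *
a=get_image("scene")["img"][100:340,150:470];b=get_image("wrist")["img"]
cv2.imwrite("pics/d.png",np.hstack([cv2.resize(a,(400,300)),cv2.resize(b,(400,300))]))
for c in("scene","side"):
    d=get_image(c)
    for n in("bundle_1","short_bundle"):
        for r in regions_of(c,n):
            p=pts(d,r["mask"])
            if len(p)<50: continue
            zt=np.percentile(p[:,2],95); print(c,n,round(r["conf"],2),round(zt,4),fit(top(p,zt-.006,zt+.006)))
E
```

```text
scene bundle_1 0.71 0.0445 ((459.1, 153.5), np.float32(129.8), np.float32(45.2), np.float32(92.7))
scene bundle_1 0.58 0.1284 ((431.2, 147.7), np.float32(5.8), np.float32(1.5), np.float32(59.5))
scene short_bundle 0.93 0.0442 ((618.9, 169.4), np.float32(86.6), np.float32(48.1), np.float32(103.5))
side bundle_1 0.59 0.0419 ((458.3, 145.8), np.float32(110.5), np.float32(44.4), np.float32(92.9))
side short_bundle 0.89 0.0418 ((617.4, 170.9), np.float32(86.2), np.float32(46.8), np.float32(104.1))
```

View pics/d.png

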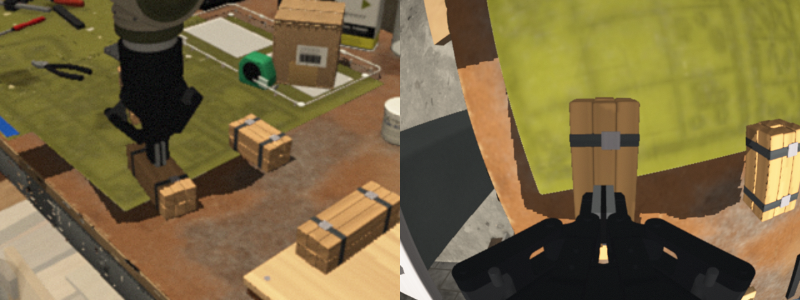

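The bundle is undisturbed at (458.7,155). The fingers appear shut on top of it, at (165,155) in the left crop, although the reported TCP z is 8 mm. I'll check their real position with the depth data.

```bash
python3 - <<'E'
from h import *
s=observe();print(s["time_s"],s["position"],np.round(s["q"],2),s["grip_width"],s["gripper_force"],s["ft_force"])
for c in("scene","side"):
    d=get_image(c);p=pts(d,np.ones((480,640),bool))
    g=cv2.cvtColor(d["img"],cv2.COLOR_BGR2HSV)[...,2][d["range_z"]>0]
    k=(abs(p[:,0]-458)<60)&(abs(p[:,1]-155)<0) if 0 else (abs(p[:,0]-.458)<.07)&(abs(p[:,1]-.155)<.05)&(p[:,2]>.004)
    for z in range(4,130,8):
        q=p[k&(p[:,2]*1000>=z)&(p[:,2]*1000<z+8)&(g<70)]*1000
        if len(q): print(c,z,len(q),q[:,:2].min(0).round(),q[:,:2].max(0).round(),np.median(q[:,:2],0).round())
E
```

```text
6.225 [0.4577824  0.15518719 0.00841133] [ 4.66 28.87 99.8  -0.   51.33  2.24] 0.00022678328244965404 0.0 [-0.35696876  0.42186613 -0.20249481]
scene 4 22 [435. 110.] [524. 202.] [438. 124.]
scene 12 25 [435. 109.] [440. 200.] [436. 185.]
scene 20 24 [434. 109.] [440. 199.] [438. 117.]
scene 28 24 [435. 107.] [440. 202.] [438. 119.]
scene 36 119 [435. 107.] [484. 204.] [450. 119.]
scene 44 69 [435. 110.] [480. 199.] [453. 118.]
scene 52 54 [445. 142.] [472. 161.] [455. 148.]
scene 60 61 [445. 142.] [473. 160.] [456. 148.]
scene 68 73 [444. 142.] [472. 162.] [453. 148.]
scene 76 59 [445. 142.] [472. 161.] [457. 147.]
scene 84 90 [431. 140.] [490. 154.] [460. 144.]
scene 92 209 [423. 139.] [495. 168.] [461. 144.]
scene 100 236 [418. 138.] [503. 167.] [464. 145.]
scene 108 207 [411. 136.] [506. 169.] [463. 143.]
scene 116 239 [405. 135.] [515. 169.] [468. 144.]
scene 124 269 [398. 136.] [519. 157.] [457. 143.]
side 36 30 [437. 113.] [480. 199.] [447. 119.]
side 44 4 [447. 150.] [469. 152.] [450. 150.]
side 52 21 [444. 145.] [471. 159.] [451. 150.]
side 60 26 [444. 145.] [470. 162.] [449. 150.]
side 68 27 [444. 144.] [468. 159.] [449. 150.]
side 76 24 [444. 143.] [469. 163.] [458. 149.]
side 84 88 [427. 141.] [488. 166.] [460. 145.]
side 92 196 [424. 140.] [495. 169.] [461. 146.]
side 100 127 [416. 140.] [500. 170.] [465. 146.]
side 108 158 [410. 137.] [506. 170.] [463. 144.]
side 116 158 [405. 137.] [512. 169.] [466. 144.]
side 124 211 [400. 137.] [517. 158.] [460. 145.]
```

```bash
python3 -m pendant '[[[0,0,-1],[0,0,0]],[[0,0,-1],[0,0,0]],[[0,0,0],[0,0,0]],[[0,0,0],[0,0,0]]]' 
cat > tip.py <<'E'
from h import *
x,y=np.array(observe()["position"])[:2]
print(observe()["position"]*1000)
for c in("scene","side"):
    d=get_image(c);p=pts(d,np.ones((480,640),bool))*1000
    q=p[(abs(p[:,0]-x*1000)<65)&(abs(p[:,1]-y*1000)<25)&(p[:,2]>50)]
    for z in range(50,140,4):
        w=q[(q[:,2]>=z)&(q[:,2]<z+4)]
        if len(w): print(c,z,len(w),w[:,:2].min(0).round(),w[:,:2].max(0).round())
        if len(w)and z>110: break
E
python3 tip.py
```

```text
time_s: 6.82
position: [0.4573, 0.1551, 0.0878]
tool_rot: [[-0.042, 0.999, -0.001], [0.999, 0.042, -0.0], [-0.0, -0.001, -1.0]]
ft_force: [0.4, -0.7, -0.2]
grip_width: 0.0001
gripper_force: 0.0
[457.31426622 155.14459058  87.81073139]
scene 122 5 [452. 146.] [463. 158.]
side 118 1 [451. 153.] [451. 153.]
```

The true fingertip height is about 32 mm above the reported z (tip about 120, reported 88), while x and y agree. I'll correct for that: open, and go down to reported -22, watching the force.

```bash
python3 -m pendant '[[[0,0,0],[0,0,0]],[[0,0,0],[0,0,0]],[[0,0,0],[0,0,0]],[[0,0,0],[0,0,0]],[[0,0,0],[0,0,0]],[[0,0,0],[0,0,0]]]' 1 60
python3 -m pendant '[[[0,0,0.8],[0,0,0]],[[0,0,0.8],[0,0,0]],[[0,0,0.4],[0,0,0]],[[0,0,0],[0,0,0]]]'
python3 -m pendant '[[[0,0,0.25],[0,0,0]],[[0,0,0.25],[0,0,0]],[[0,0,0.25],[0,0,0]],[[0,0,0],[0,0,0]]]'
```

```text
time_s: 7.68
position: [0.4578, 0.1552, 0.0884]
tool_rot: [[-0.042, 0.999, 0.0], [0.999, 0.042, -0.0], [-0.0, 0.0, -1.0]]
ft_force: [0.5, -1.0, 0.3]
grip_width: 0.0854
gripper_force: 0.0
time_s: 8.18
position: [0.4572, 0.1551, 0.0077]
tool_rot: [[-0.042, 0.999, -0.002], [0.999, 0.042, -0.0], [-0.0, -0.002, -1.0]]
ft_force: [-0.7, 0.5, 0.9]
grip_width: 0.0853
gripper_force: 0.0
time_s: 8.68
position: [0.4574, 0.1551, -0.0223]
tool_rot: [[-0.042, 0.999, -0.002], [0.999, 0.042, -0.0], [-0.0, -0.002, -1.0]]
ft_force: [-0.2, -0.0, -0.1]
grip_width: 0.0854
gripper_force: 0.0
```

Reported z = -22 with no contact force, which confirms the bias. Close.

```bash
python3 -m pendant '[[[0,0,0],[0,0,0]],[[0,0,0],[0,0,0]],[[0,0,0],[0,0,0]],[[0,0,0],[0,0,0]],[[0,0,0],[0,0,0]],[[0,0,0],[0,0,0]]]' 0 60
python3 -m pendant '[[[0,0,-0.5],[0,0,0]],[[0,0,-1],[0,0,0]],[[0,0,-1],[0,0,0]],[[0,0,0],[0,0,0]]]'
python3 go.py 673.4 -141.3 80 16
```

```text
time_s: 9.43
position: [0.458, 0.1552, -0.021]
tool_rot: [[-0.042, 0.999, 0.001], [0.999, 0.042, 0.0], [0.0, 0.001, -1.0]]
ft_force: [-0.5, -0.4, 5.6]
grip_width: 0.0437
gripper_force: 61.7
time_s: 9.93
position: [0.4591, 0.1554, 0.0807]
tool_rot: [[-0.042, 0.999, 0.005], [0.999, 0.042, 0.0], [0.0, 0.005, -1.0]]
ft_force: [0.1, -1.0, -2.9]
grip_width: 0.0442
gripper_force: 61.9
t 9.925 p [459.1 155.4  80.7] turn(fs) [ 0.063  0.005 -2.715] shift after turn(fs) [-8.606  3.106  0.017] w 44.2 gf 61.874120235443115 ft [ 0.1 -1.  -2.9]
```

```bash
python3 -m pendant '[[[0,0,0],[0,0,-0.9]],[[0,0,0],[0,0,-0.9]],[[0,0,0],[0,0,-0.91]],[[-0.8,0.3,0],[0,0,0]],[[-0.9,0.35,0],[0,0,0]],[[-0.9,0.35,0],[0,0,0]],[[-0.9,0.35,0],[0,0,0]],[[-0.9,0.35,0],[0,0,0]]]' >/dev/null
python3 -m pendant '[[[-0.9,0.35,0],[0,0,0]],[[-0.9,0.35,0],[0,0,0]],[[-0.9,0.35,0],[0,0,0]],[[-0.9,0.35,0],[0,0,0]],[[-0.5,0.1,0],[0,0,0]],[[0,0,0],[0,0,0]],[[0,0,0],[0,0,0]]]' >/dev/null
python3 go.py 672.8 -139.4 80 16
python3 - <<'E'
from h import *
for c in("scene","side"):
    d=get_image(c)
    for r in regions_of(c,"bundle_1"):
        p=pts(d,r["mask"]); v,u=np.nonzero(r["mask"])
        print(c,round(r["conf"],2),len(p),p.min(0).round(3),np.median(p,0).round(3),p.max(0).round(3))
cv2.imwrite("pics/e.png",get_image("scene")["img"][180:480,240:640])
E
```

```text
t 11.8 p [ 673.6 -135.5   77.3] turn(fs) [-0.018 -0.017 -0.002] shift after turn(fs) [-0.087 -0.047 -0.066] w 43.8 gf 61.74795985221863 ft [ 0.3  0.2 -1.1]
scene 0.83 4013 [ 0.61  -0.205 -0.   ] [ 0.665 -0.162  0.133] [0.882 0.085 0.197]
scene 0.6 1201 [0.478 0.313 0.002] [0.503 0.352 0.043] [0.569 0.529 0.047]
side 0.96 2834 [ 0.605 -0.202 -0.003] [ 0.668 -0.165  0.137] [0.817 0.032 0.214]
side 0.81 912 [ 0.477  0.316 -0.001] [0.505 0.351 0.04 ] [0.538 0.452 0.044]
```

View pics/e.png

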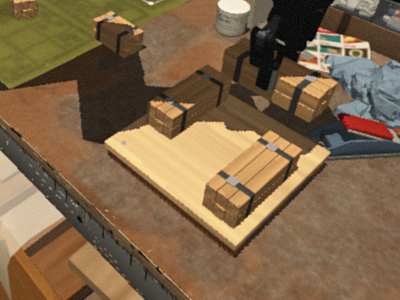

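The bundle hangs over the far place, at (280,85) in the crop, with the gripper on it. I'll measure its held pose from the top-face points.

```bash
cat > held.py <<'E'
from h import *
s=observe()["position"]*1000
for c in("scene","side"):
    d=get_image(c);p=pts(d,np.ones((480,640),bool))
    g=cv2.cvtColor(d["img"],cv2.COLOR_BGR2HSV)[d["range_z"]>0]
    R=np.linalg.norm(p[:,:2]-s[:2]/1000,axis=1)<.08
    k=R&(g[:,1]>60)&(g[:,2]>50)&(p[:,2]>s[2]/1000+.005)&(p[:,2]<s[2]/1000+.09)
    w=p[k];zt=np.percentile(w[:,2],90);b=np.percentile(w[:,2],1)
    print(c,"top",zt.round(4),"bot",b.round(4),len(w),fit(top(w,zt-.006,zt+.006)),"all",fit(w))
E
python3 held.py
```

```text
scene top 0.1427 bot 0.1037 3542 ((671.4, -137.2), np.float32(131.7), np.float32(61.6), np.float32(109.4)) all ((669.4, -138.9), np.float32(136.3), np.float32(87.8), np.float32(119.9))
side top 0.1406 bot 0.1014 2878 ((670.4, -135.9), np.float32(132.2), np.float32(64.1), np.float32(110.3)) all ((670.4, -137.5), np.float32(135.5), np.float32(99.7), np.float32(130.2))
```

```bash
python3 -m pendant '[[[-0.09,-0.04,0],[0,0,0]],[[0,0,0.6],[0,0,0]],[[0,0,0.6],[0,0,0]],[[0,0,0.3],[0,0,0]],[[0,0,0],[0,0,0]],[[0,0,0],[0,0,0]]]' 
python3 go.py 672.8 -139.4 8 16; python3 held.py
```

```text
time_s: 12.9
position: [0.6744, -0.1407, 0.0196]
tool_rot: [[-0.275, 0.961, 0.002], [0.961, 0.275, -0.001], [-0.001, 0.002, -1.0]]
ft_force: [0.6, -0.0, -2.4]
grip_width: 0.0439
gripper_force: 61.7
t 12.9 p [ 674.4 -140.7   19.6] turn(fs) [ 0.017  0.014 -0.007] shift after turn(fs) [ 0.041 -0.03   0.289] w 43.9 gf 61.7480993270874 ft [ 0.6 -0.  -2.4]
scene top 0.0833 bot 0.0295 6145 ((670.1, -142.4), np.float32(129.8), np.float32(58.7), np.float32(105.9)) all ((659.7, -151.0), np.float32(159.9), np.float32(124.1), np.float32(125.0))
side top 0.0811 bot 0.0266 5315 ((668.7, -140.9), np.float32(130.9), np.float32(61.1), np.float32(107.2)) all ((658.2, -151.1), np.float32(159.3), np.float32(121.1), np.float32(123.3))
```

```bash
python3 -m pendant '[[[0.04,-0.03,0.15],[0,0,0]],[[0,0,0.1],[0,0,0]],[[0,0,0.04],[0,0,0]],[[0,0,0],[0,0,0]],[[0,0,0],[0,0,0]]]' ; python3 held.py
```

```text
time_s: 13.62
position: [0.6721, -0.1391, 0.0074]
tool_rot: [[-0.275, 0.961, -0.0], [0.961, 0.275, 0.0], [0.0, -0.0, -1.0]]
ft_force: [-4.4, 2.0, 5.4]
grip_width: 0.044
gripper_force: 62.4
scene top 0.0715 bot 0.0295 5440 ((645.3, -140.8), np.float32(147.6), np.float32(100.4), np.float32(106.2)) all ((649.1, -147.9), np.float32(159.5), np.float32(110.3), np.float32(111.1))
side top 0.0693 bot 0.0265 4913 ((644.6, -140.1), np.float32(144.9), np.float32(100.7), np.float32(107.4)) all ((659.9, -148.4), np.float32(159.7), np.float32(128.8), np.float32(127.7))
```

Touching the pallet, with the top at 70 mm. Release and lift.

```bash
python3 -m pendant '[[[0,0,0],[0,0,0]],[[0,0,0],[0,0,0]],[[0,0,0],[0,0,0]],[[0,0,0],[0,0,0]],[[0,0,0],[0,0,0]],[[0,0,0],[0,0,0]]]' 1
python3 -m pendant '[[[0,0,-0.5],[0,0,0]],[[0,0,-1],[0,0,0]],[[0,0,-1],[0,0,0]],[[0,0,0],[0,0,0]]]'
python3 go.py 509.8 384.5 50 -9.5
```

```text
time_s: 14.48
position: [0.6722, -0.1392, 0.0068]
tool_rot: [[-0.275, 0.961, -0.0], [0.961, 0.275, 0.0], [0.0, -0.0, -1.0]]
ft_force: [0.6, 1.0, 0.6]
grip_width: 0.0855
gripper_force: 0.0
time_s: 14.98
position: [0.6737, -0.1397, 0.1106]
tool_rot: [[-0.275, 0.961, 0.006], [0.961, 0.275, -0.003], [-0.004, 0.005, -1.0]]
ft_force: [-0.5, 0.2, 0.1]
grip_width: 0.0851
gripper_force: 0.0
t 14.975 p [ 673.7 -139.7  110.6] turn(fs) [0.073 0.034 5.095] shift after turn(fs) [12.249 -6.205  1.515] w 85.1 gf 0.0 ft [-0.5  0.2  0.1]
```

```bash
python3 -m pendant '[[[0,0,0],[0,0,1]],[[0,0,0],[0,0,1]],[[0,0,0],[0,0,1]],[[0,0,0],[0,0,1]],[[0,0,0],[0,0,1]],[[0,0,0],[0,0,0.1]]]' >/dev/null
python3 -m pendant '[[[0.7,-0.35,0],[0,0,0]],[[0.9,-0.45,0],[0,0,0]],[[0.9,-0.45,0],[0,0,0]],[[0.9,-0.45,0],[0,0,0]],[[0.9,-0.45,0],[0,0,0]],[[0.9,-0.45,0],[0,0,0]],[[0.9,-0.45,0],[0,0,0]],[[0.9,-0.45,0],[0,0,0]]]' >/dev/null
python3 -m pendant '[[[0.9,-0.45,0],[0,0,0]],[[0.9,-0.45,0],[0,0,0]],[[0.9,-0.45,0],[0,0,0]],[[0.9,-0.45,0],[0,0,0]],[[0.9,-0.45,0.5],[0,0,0]],[[0.6,-0.4,0.5],[0,0,0]],[[0,0,0],[0,0,0]],[[0,0,0],[0,0,0]]]' >/dev/null
python3 go.py 509.8 384.5 40 -9.5
python3 - <<'E'
from h import *
for c in("scene","side"):
    d=get_image(c)
    for r in regions_of(c,"bundle_1"):
        p=pts(d,r["mask"]); zt=np.percentile(p[:,2],95); print(c,round(r["conf"],2),len(p),round(zt,4),fit(top(p,zt-.006,zt+.006)))
cv2.imwrite("pics/f.png",get_image("scene")["img"])
E
```

```text
t 17.725 p [510.3 378.4  67.2] turn(fs) [ 0.007 -0.    -0.   ] shift after turn(fs) [ 0.149 -0.039  0.68 ] w 85.7 gf 0.0 ft [-0.1  0.  -0.3]
scene 0.63 3846 0.0723 ((667.9, -141.9), np.float32(132.7), np.float32(57.3), np.float32(105.5))
scene 0.62 1203 0.045 ((510.2, 383.8), np.float32(134.7), np.float32(45.0), np.float32(80.7))
side 0.81 3214 0.0699 ((661.7, -141.6), np.float32(132.6), np.float32(68.7), np.float32(105.6))
side 0.79 932 0.0424 ((509.1, 385.1), np.float32(132.2), np.float32(44.7), np.float32(80.5))
```

View pics/f.png

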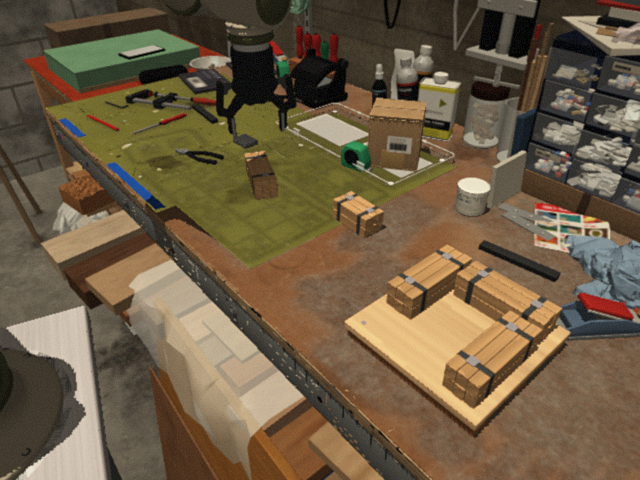

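The first bundle lies correctly at about (508,295) px, and the gripper is above the second at (260,175). Go down and grip.

```bash
python3 -m pendant '[[[0.15,-0.04,0.4],[0,0,0]],[[0,0,0.6],[0,0,0]],[[0,0,0.4],[0,0,0]],[[0,0,0],[0,0,0]]]'
python3 -m pendant '[[[0,0,0.25],[0,0,0]],[[0,0,0.25],[0,0,0]],[[0,0,0.25],[0,0,0]],[[0,0,0],[0,0,0]]]'
python3 -m pendant '[[[0,0,0],[0,0,0]],[[0,0,0],[0,0,0]],[[0,0,0],[0,0,0]],[[0,0,0],[0,0,0]],[[0,0,0],[0,0,0]],[[0,0,0],[0,0,0]]]' 0 60
python3 go.py 526.8 -130.2 80 16
```

```text
time_s: 18.48
position: [0.5085, 0.3848, 0.0092]
tool_rot: [[0.166, 0.986, -0.003], [0.986, -0.166, -0.001], [-0.002, -0.002, -1.0]]
ft_force: [-0.3, -0.8, -0.2]
grip_width: 0.0854
gripper_force: 0.0
time_s: 18.98
position: [0.5088, 0.3848, -0.0201]
tool_rot: [[0.166, 0.986, -0.001], [0.986, -0.166, -0.001], [-0.001, -0.001, -1.0]]
ft_force: [-0.1, -1.1, 0.3]
grip_width: 0.0849
gripper_force: 0.0
time_s: 19.73
position: [0.5096, 0.3852, -0.0185]
tool_rot: [[0.166, 0.986, 0.001], [0.986, -0.166, 0.001], [0.001, 0.001, -1.0]]
ft_force: [-1.5, 0.0, 5.7]
grip_width: 0.044
gripper_force: 63.5
t 19.725 p [509.6 385.2 -18.5] turn(fs) [ 1.300e-02 -5.000e-03 -5.106e+00] shift after turn(fs) [-12.506  -3.138  -2.463] w 44.0 gf 63.53008031845093 ft [-1.5  0.   5.7]
```

```bash
python3 -m pendant '[[[0,0,-0.7],[0,0,0]],[[0,0,-1],[0,0,0]],[[0,0,-0.9],[0,0,-0.1]],[[0,0,0],[0,0,-1]],[[0,0,0],[0,0,-1]],[[0,0,0],[0,0,-1]],[[0,0,0],[0,0,-1]],[[0,0,0],[0,0,-1]]]'
python3 -m pendant '[[[-0.7,-0.2,0],[0,0,0]],[[-0.9,-0.22,0],[0,0,0]],[[-0.9,-0.22,0],[0,0,0]],[[-0.9,-0.22,0],[0,0,0]],[[-0.9,-0.22,0],[0,0,0]],[[-0.9,-0.22,0],[0,0,0]],[[-0.9,-0.22,0],[0,0,0]],[[-0.9,-0.22,0],[0,0,0]]]' >/dev/null
python3 -m pendant '[[[-0.9,-0.22,0],[0,0,0]],[[-0.9,-0.22,0],[0,0,0]],[[-0.9,-0.22,0],[0,0,0]],[[-0.9,-0.22,0],[0,0,0]],[[-0.9,-0.22,0],[0,0,0]],[[-0.9,-0.22,0],[0,0,0]],[[0,0,0],[0,0,0]],[[0,0,0],[0,0,0]]]' >/dev/null
python3 go.py 526.7 -130.3 80 16; python3 held.py
```

```text
time_s: 20.72
position: [0.5087, 0.3848, 0.0841]
tool_rot: [[-0.278, 0.961, -0.001], [0.961, 0.278, -0.001], [-0.0, -0.002, -1.0]]
ft_force: [0.8, 0.2, -1.7]
grip_width: 0.0441
gripper_force: 62.8
t 22.725 p [ 527.5 -124.9   84.4] turn(fs) [-0.01  -0.012 -0.008] shift after turn(fs) [-0.125 -0.058  0.11 ] w 43.8 gf 62.74434685707092 ft [-0.5  0.4 -2.1]
scene top 0.1462 bot 0.1073 3689 ((528.6, -125.6), np.float32(135.4), np.float32(68.5), np.float32(116.4)) all ((521.8, -135.2), np.float32(128.4), np.float32(93.1), np.float32(144.4))
side top 0.1445 bot 0.1053 2625 ((529.6, -146.9), np.float32(89.5), np.float32(71.4), np.float32(93.2)) all ((520.9, -137.9), np.float32(121.5), np.float32(90.8), np.float32(151.0))
```

```bash
python3 -m pendant '[[[-0.12,-0.04,0],[0,0,0]],[[0,0,0.6],[0,0,0]],[[0,0,0.6],[0,0,0]],[[0,0,0.3],[0,0,0]],[[0,0,0],[0,0,0]],[[0,0,0],[0,0,0]]]' 
python3 go.py 526.7 -130.3 10 16; python3 - <<'E'
from h import *
cv2.imwrite("pics/g.png",get_image("scene")["img"][180:480,240:640])
E
python3 held.py
```

```text
time_s: 23.58
position: [0.5283, -0.1307, 0.0256]
tool_rot: [[-0.275, 0.961, 0.001], [0.961, 0.275, -0.001], [-0.001, 0.001, -1.0]]
ft_force: [-0.4, 0.4, -1.1]
grip_width: 0.0439
gripper_force: 62.8
t 23.575 p [ 528.3 -130.7   25.6] turn(fs) [ 0.013  0.012 -0.005] shift after turn(fs) [ 0.021 -0.036  0.391] w 43.9 gf 62.81975984573364 ft [-0.4  0.4 -1.1]
scene top 0.0874 bot 0.0307 4997 ((528.8, -131.3), np.float32(135.2), np.float32(67.6), np.float32(116.3)) all ((542.3, -132.3), np.float32(156.0), np.float32(131.8), np.float32(91.6))
side top 0.086 bot 0.031 2666 ((528.3, -130.4), np.float32(129.8), np.float32(71.6), np.float32(105.9)) all ((531.4, -142.6), np.float32(137.1), np.float32(130.5), np.float32(159.6))
```

View pics/g.png

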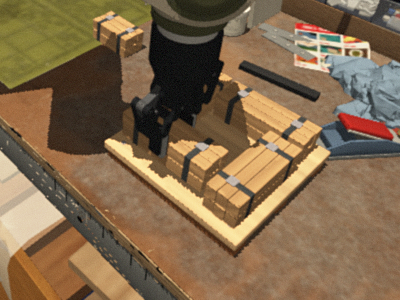

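The held bundle, its end at (195,160) in the crop, hangs clear over its place. Lower it to contact and release.

```bash
python3 -m pendant '[[[0.02,-0.03,0.2],[0,0,0]],[[0,0,0.1],[0,0,0]],[[0,0,0.07],[0,0,0]],[[0,0,0],[0,0,0]],[[0,0,0],[0,0,0]]]'; python3 held.py
```

```text
time_s: 24.35
position: [0.5264, -0.1301, 0.01]
tool_rot: [[-0.275, 0.961, 0.0], [0.961, 0.275, -0.0], [-0.0, 0.0, -1.0]]
ft_force: [-0.1, 0.6, -2.3]
grip_width: 0.044
gripper_force: 62.8
scene top 0.0716 bot 0.0215 5379 ((529.8, -136.2), np.float32(145.8), np.float32(69.6), np.float32(115.6)) all ((540.9, -131.8), np.float32(155.4), np.float32(130.5), np.float32(92.4))
side top 0.0697 bot 0.0204 4289 ((528.7, -137.0), np.float32(144.6), np.float32(71.5), np.float32(104.7)) all ((538.9, -135.5), np.float32(149.6), np.float32(134.4), np.float32(88.8))
```

```bash
python3 -m pendant '[[[0,0,0.03],[0,0,0]],[[0,0,0.02],[0,0,0]],[[0,0,0],[0,0,0]]]'
python3 -m pendant '[[[0,0,0],[0,0,0]],[[0,0,0],[0,0,0]],[[0,0,0],[0,0,0]],[[0,0,0],[0,0,0]],[[0,0,0],[0,0,0]],[[0,0,0],[0,0,0]]]' 1 >/dev/null
python3 -m pendant '[[[0,0,-0.5],[0,0,0]],[[0,0,-1],[0,0,0]],[[0,0,-1],[0,0,0]],[[0.7,0,-1],[0,0,0]],[[1,0,-0.5],[0,0,0]],[[1,0,0],[0,0,0]],[[1,0,0],[0,0,0]],[[1,0,0],[0,0,0]]]'
python3 -m pendant '[[[1,0,0],[0,0,0]],[[1,0,0],[0,0,0]],[[0,0,0],[0,0,0]]]' >/dev/null
python3 - <<'E'
from h import *
C=np.array([599.8,-134.8]);a=np.radians(16);A=np.array([[np.cos(a),np.sin(a)],[-np.sin(a),np.cos(a)]])
d0=None
for c in("scene","side"):
    d=get_image(c);p=pts(d,np.ones((480,640),bool));q=p[:,:2]*1000-C;q=q@A.T
    for s in(1,-1):
        x,y=s*q[:,0],s*q[:,1];k=(abs(x-69)<30)&(y<42)&(y>-100)&(abs(p[:,2]-.07)<.006)
        print(c,s,"local pose",fit(np.stack([x,y],1)[k]/1000),"z",np.median(p[k,2]).round(4))
    if d0 is None:d0=d;cv2.imwrite("pics/h.png",d["img"])
print(observe()["time_s"])
E
```

```text
time_s: 24.82
position: [0.5265, -0.1302, 0.0096]
tool_rot: [[-0.275, 0.961, 0.001], [0.961, 0.275, -0.001], [-0.001, 0.001, -1.0]]
ft_force: [-5.6, 1.4, 15.7]
grip_width: 0.0442
gripper_force: 64.9
time_s: 26.58
position: [0.4741, 0.0518, 0.1681]
tool_rot: [[-0.275, 0.961, 0.0], [0.961, 0.275, 0.0], [-0.0, 0.0, -1.0]]
ft_force: [-0.6, 0.5, -0.3]
grip_width: 0.0857
gripper_force: 0.0
scene 1 local pose ((65.8, -24.2), np.float32(130.6), np.float32(53.4), np.float32(89.9)) z 0.0709
scene -1 local pose ((66.7, -23.2), np.float32(130.5), np.float32(53.4), np.float32(89.0)) z 0.071
side 1 local pose ((68.3, -23.0), np.float32(129.5), np.float32(46.9), np.float32(89.9)) z 0.0684
side -1 local pose ((66.2, -25.0), np.float32(130.2), np.float32(52.9), np.float32(89.5)) z 0.0685
27.05
```

View pics/h.png

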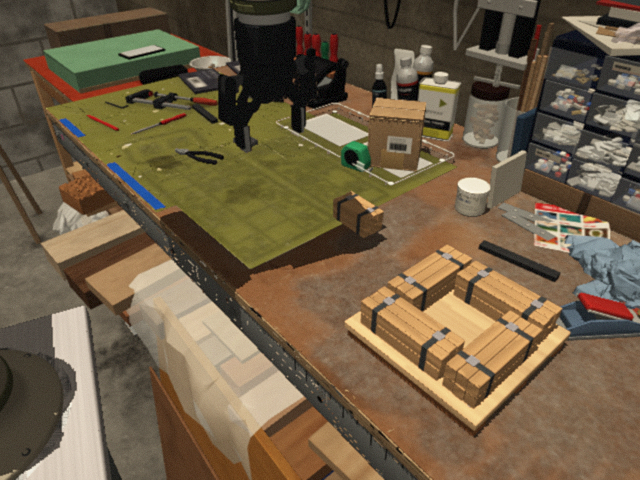

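The pinwheel is complete, with the new bundles at about (412,327) and (508,295) px, each within about 4 mm of its place. The short bundle at (357,213) is untouched and the arm is clear. Handing in.

```bash
python3 -c "from rig import *; print(close_job())"
```

```text
the job is handed in; nothing more can be done
None
```

I handed the job in at about 27 s with both 130 mm bundles flat in the pinwheel's empty places, about 4 mm or less off centre, the short bundle unmoved and the arm clear; the hand-in returned no verdict.

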